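# Plug the contact pin into the shuttered socket of a gel tank

### The job

Connect the gel tank: take the long square-gripped contact pin out of its rest, set its nose into the wide mouth of the groove in the tank's cover, and slide it lightly along the groove until it drops into the socket hidden under a flush shutter. Press it fully home so that its collar lies flat on the cover, let it go and leave it standing there; never load the cover with more than 30 N, and leave everything else, the short plug included, where it is.

Things in the scene. Friction and masses are not known exactly. Their poses are not given: they have to be found in the camera images.
- tank: Gel tank, fixed, 130 (its x) x 220 (its y) x 60 mm tall: clear tub, flat grey cover with its top at z = 60 mm. Origin: centre of its underside. A groove with a black floor at z = 52 runs in the cover along the tank's y, centred on x = 0: y = -62 to -36 mm a mouth 24 mm wide, narrowing to y = -24, then 13 mm wide up to its closed end at y = +55.
- mouth (a point): Point on the floor of the groove's mouth, on the centre line: tank (0, -50, 52) mm. The line from here to groove_end runs along the groove.
- groove_end (a point): Point on the groove's floor at its closed end: tank (0, 55, 52) mm. The socket's centre lies anywhere from 13 to 67 mm before this end (tank y = -12 to 42), different every time and not reported: an opening in the floor, 12.5 mm long in y and as wide as the groove, closed by a flush black shutter of the same look.
- shutter (a joint): How far the socket's shutter is pushed down (m): 0 flush, about 0.014 with the pin home, 0.017 at its limit. Its spring yields to under 1 N, but only when the whole nose is over it (3.5 mm of play along the groove); the floor elsewhere is rigid. A nose slid along under light pressure sinks in and catches on the socket's far edge.
- pin: Contact pin, loose, about 120 g, upright in a hole of the rest. Origin: bottom centre of its nose; z up. Brass nose 9 mm in diameter, z = 0 to 22 mm; black round collar 32 mm across, z = 22 to 27; black square grip 22 x 22 mm, z = 27 to 73, flats square to the pin's x and y. Home: collar on the tank's cover, nose end 14 mm below the groove's floor. It fits the socket in any yaw.
- pin_grip (a point): Middle of the pin's square grip, 50 mm above the end of its nose.
- rest: White block, fixed, 60 (its x) x 150 (its y) x 35 mm tall, with two vertical holes, 14 mm wide and 28 deep, at its y = -40 and +40 mm. Origin: centre of its underside. In one hole stands the pin, in the other the plug; which is where changes. Collars lie on its top.
- plug: Short blanking plug, loose, to be left alone: nose 14 mm long, collar 32 mm across, round knob 24 mm in diameter and only 18 mm tall. Origin: the end of its nose.
- bottle: Bystander, loose, to be left alone: closed glass bottle, 86 mm across, 190 tall. Origin: centre of its underside.
- tipbox_a: Bystander, loose, to be left alone: pipette-tip box with dark lid, 85 x 125 x 58 mm tall. Origin: centre of its underside.
- tipbox_b: Bystander, loose, to be left alone: pipette-tip box with light lid, 85 x 125 x 58 mm tall. Origin: centre of its underside.
- notebook: Bystander, loose, to be left alone: black notebook lying flat, 150 x 105 x 18 mm. Origin: centre of its underside.
- comb: Bystander, loose, to be left alone: black gel comb lying flat, 90 mm long, 8 high. Origin: centre of its underside.
- pipette: Bystander, loose, to be left alone: pipette lying on its side, 220 mm long, 24 wide, 22 high. Origin: centre of its underside.
- beaker: Bystander, loose, to be left alone: clear open beaker, 66 mm across, 75 tall. Origin: centre of its underside.

How it is judged:
On the way, in this order (a step that is already met when the one before it is completed fails the run):
1. the pin is lifted clear of its rest (height (world z) of pin above 0.045 m), for 0.1 s.
2. the pin's nose stands on the floor of the groove's mouth (y of pin in the frame of tank between -0.062 and -0.03 m and x of pin in the frame of tank between -0.012 and 0.012 m and z of pin in the frame of tank below 0.0545 m and contact force between pin and tank above 0.3 N), for 0.1 s.
3. the nose has dropped into the socket, pushing the shutter in (value of joint shutter above 0.003 m and z of pin in the frame of tank below 0.05 m), for 0.1 s.
At the end, for the whole second after the job is handed in: The pin stands released and at rest in the socket, its collar flat on the cover: nose end at least 12 mm below the groove's floor (2 mm short of fully home allowed) with the shutter pushed in at least 12 mm, upright within 0.08 rad (value of joint shutter above 0.012 m and z of pin in the frame of tank below 0.04 m and y of pin in the frame of tank between -0.02 and 0.05 m and x of pin in the frame of tank between -0.006 and 0.006 m and angle between pin's own z axis and vertical below 0.08 rad and linear speed of pin below 0.02 m/s and angular speed of pin below 0.2 rad/s); the robot touches nothing.
It fails at once if the tank is loaded with more than 30 N by the pin (contact force between pin and tank above 30 N).
It fails at once if the robot touches the tank with more than 30 N (contact force between any of the fingers, the arm and tank above 30 N).
It fails at once if the plug or a bystander is moved by more than 20 mm (distance of any of plug, bottle, tipbox_a, tipbox_b, notebook, comb, pipette, beaker from where it was at the start of the episode above 0.02 m).
It also fails if it takes over 69 s, if anything falls off the work surface, if the arm or the gripper's body presses on something with over 40 N, if the wrist force passes 120 N, or if a joint passes its speed limit or range.

### The arm

A 6-joint arm with a two-finger parallel gripper is mounted at the origin on the work surface. World frame = base frame: x ahead of the robot, y to its left, z up, the work surface at z = 0. Lengths are in m, angles in rad, forces in N, time in s.
With the tool pointing down it reaches from about 0.375 to 0.9 m from the base axis. Payload 3.1 kg.
Tool frame: the origin (TCP) lies at the very end of the fingers, on their centre line; the grasp point (between the pads) lies 19 mm behind it; z points along the fingers, y is the line along which they close (so a half turn about z gives the same grasp; the last joint's range is limited). The gripper opens to 87 mm and grips with 3 to 60 N. Pads are 19 mm wide; open, the fingers measure 117 mm over their backs; the gripper's body (75 mm by 190 mm) begins 51 mm behind the grasp point.
Start: joints at [0.947, 0.527, 1.433, -0, 1.181, -0.178], TCP at [0.269, 0.564, 0.223] pointing down, gripper open.
Joint ranges: [-3.08, 3.08], [-0.75, 2.2], [0.22, 2.44], [-1.43, 4.57], [0, 2.65], [-2.85, 2.85]. Speed limits (rad/s): [2.79, 2.79, 3.14, 3.14, 3.14, 3.14].

### API

Orientations are given as a unit quaternion [w, x, y, z].
In Python, from workcell import ctrl gives the robot as it stands.
- The arm moves only by the tool send_rows, never from a script. Its argument "increments" is a list of rows, each an object of numbers: "tx", "ty", "tz": the shift along the world's x, y, z in units of 0.5 m (1.0 is 0.5 m); "yaw": the turn about the world's z in units of 180 degrees (1.0 is 180 degrees); "gripper": the opening, from 0 (shut) to 1 (fully open). In form: [{"tx": .., "ty": .., "tz": .., "yaw": .., "gripper": ..}, ...]. A call has 1 to 20 rows; each row is the pose to reach, as a shift and turn from the pose commanded when the call began, turning the shorter way round; what a row does not reach only later rows make up. A row lasts 1/10 s, in which the tool goes at most 50 mm and 8.59 degrees, less where a joint would pass 70% of its speed; a pose out of reach is approached as far as the arm can. A call with a number of a shift or a turn outside -1 to 1 is refused whole. A call with a gripper value outside its range is refused whole. The fingers move at their own pace and stop on an object; "squeeze" is the grip in N (left out, the last holds). Time passes only in rows, so rows that repeat a pose let the fingers close. It gives the time, the measured TCP pose, the force, the opening and the grip force at its end, in the units of the state.
- ctrl.get_obs(): the state, without advancing time (a new reading comes with each control period).
- ctrl.read_camera(name): name is "scene" or "top" or "wrist"; returns a dict with "img" (400x640x3 uint8, red, green, blue), "intrinsics" (3x3 intrinsics, pixels), "R" (3x3) and "t" (3): a world point X has camera coordinates R X + t. Camera axes: x right, y down, z forward; pixel columns grow to the right and rows downward; lengths in m; the calibration is good to about 2 mm. The wrist camera is an equidistant fisheye: a pixel r from the principal point sees the ray r / f radians off the axis. A picture is of the moment at which its call begins. There is no depth.
- ctrl.close_job(): hands the job in; it is judged then, once.
Trained networks look in a picture, given as the dict that the camera call returned (one of the last four; its "shot" number tells which), for a name from the list of things; names that differ only in an ending like _2 or _b are one class to them, and where a whole thing is asked for, a point or a joint stands for the part that bears it (a point fixed in the world has none). Each returns a list of dicts, best first, with "p" (0 to 1); they miss things now and then, are a little off and sometimes report something else, mostly with a low value. They report only what shows in the picture. A call takes as long as a camera call.
- ctrl.recognise(picture, thing): "extent" ([left, top, right, bottom] in pixels, round what is visible of it).
The state is a dict: "time_s": time; "q": joint angles; "qd": joint speeds; "effort": joint torques, N m; "eef_pos": TCP position; "tcp_rot": TCP orientation; "force": force on the tool from outside, world axes, zero at the start; "moment": the same for the moment, N m; "gripper_width": finger opening in m; "gripper_force": force on a finger pad.
Only numpy, scipy, OpenCV 4.12 (cv2) and the standard library are available. Lean on these libraries where they do the work, as an engineer would, in place of code of your own. Each camera call takes 0.05 s, during which the arm holds its last target. There are 200 camera calls.

## Working session

There is one attempt and no reset: what is moved stays moved. The work goes in short steps, Python scripts to look and compute and a tool call to move; the robot and the scene stay as the last step left them, time stands still between calls to the robot, and variables do not carry over. Pictures are saved under pics/ and viewed, at most 10 in all, crops included, and the job is handed in when it is done.

Besides the shell and the picture viewer there is one more tool, called as name(argument=value, ...), one argument or row to a line, values as JSON. send_rows: Moves the arm, as the interface text tells. Its arguments: {"type":"object","properties":{"increments":{"type":"array","items":{"type":"object","properties":{"tx":{"type":"number","minimum":-1,"maximum":1},"ty":{"type":"number","minimum":-1,"maximum":1},"tz":{"type":"number","minimum":-1,"maximum":1},"yaw":{"type":"number","minimum":-1,"maximum":1},"gripper":{"type":"number"}}}},"squeeze":{"type":"number"}},"required":["increments"]}

```bash
mkdir -p pics; cat > h.py <<'E'
import numpy as np, cv2
from workcell import ctrl
def save(p,name): cv2.imwrite('pics/'+name,p['img'][:,:,::-1])
def ray(p,uv):
    K=np.array(p['intrinsics']);R=np.array(p['R']);t=np.array(p['t'])
    a=(uv[0]-K[0,2])/K[0,0];b=(uv[1]-K[1,2])/K[1,1]
    if p.get('fish'):
        r=np.hypot(a,b); d=np.array([a/r*np.sin(r),b/r*np.sin(r),np.cos(r)]) if r>1e-9 else np.array([0,0,1.])
    else: d=np.array([a,b,1.])
    return -R.T@t, R.T@d
def onz(p,uv,z):
    o,d=ray(p,uv); return o+d*(z-o[2])/d[2]
def proj(p,X):
    K=np.array(p['intrinsics']);c=np.array(p['R'])@np.array(X)+np.array(p['t'])
    if p.get('fish'):
        r=np.hypot(c[0],c[1]);th=np.arctan2(r,c[2]);q=c[:2]/max(r,1e-9)*th
    else: q=c[:2]/c[2]
    return np.array([K[0,0]*q[0]+K[0,2],K[1,1]*q[1]+K[1,2]])
def cam(n):
    p=ctrl.read_camera(n); 
    if n=='wrist': p['fish']=True
    return p
E
python3 - <<'E'
from h import *
np.set_printoptions(precision=3,suppress=True)
s=ctrl.get_obs();print(s['time_s'],s['eef_pos'],s['tcp_rot'])
for n in ['top','scene']:
    p=cam(n);save(p,n+'0.png');print(n,p['intrinsics'],-np.array(p['R']).T@p['t'])
    for th in ['pin','tank','rest','plug','bottle','beaker']:
        r=ctrl.recognise(p,th)
        print(th,[(np.round(x['extent']),round(x['p'],2)) for x in r[:2]])
E
```

```text
0.0 [0.269 0.563 0.222] [-0.     0.221  0.975 -0.001]
top [[385.594   0.    324.043]
 [  0.    385.594 198.999]
 [  0.      0.      1.   ]] [0.365 0.042 1.209]
pin [(array([344.,  98., 373., 142.]), 0.5)]
tank [(array([275., 158., 358., 222.]), 0.63)]
rest [(array([410., 186., 459., 219.]), 0.83), (array([271., 159., 360., 222.]), 0.49)]
plug [(array([440., 194., 453., 199.]), 0.55), (array([274., 161., 358., 222.]), 0.21)]
bottle [(array([343.,  98., 373., 141.]), 0.57), (array([273., 158., 360., 224.]), 0.41)]
beaker [(array([224., 129., 248., 155.]), 0.63), (array([186., 244., 237., 289.]), 0.55)]
scene [[469.057   0.    320.477]
 [  0.    469.057 199.293]
 [  0.      0.      1.   ]] [ 1.436 -0.39   0.726]
pin [(array([193., 211., 209., 238.]), 0.81), (array([285., 189., 380., 237.]), 0.23)]
tank [(array([284., 187., 379., 236.]), 0.69)]
rest [(array([146., 223., 220., 269.]), 0.83), (array([303., 209., 344., 295.]), 0.71)]
plug [(array([163., 235., 178., 251.]), 0.66), (array([147., 224., 218., 269.]), 0.55)]
bottle [(array([361., 137., 402., 171.]), 0.72), (array([282., 185., 382., 239.]), 0.7)]
beaker [(array([431., 196., 458., 233.]), 0.77), (array([139., 300., 258., 317.]), 0.16)]
```

View pics/top0.png

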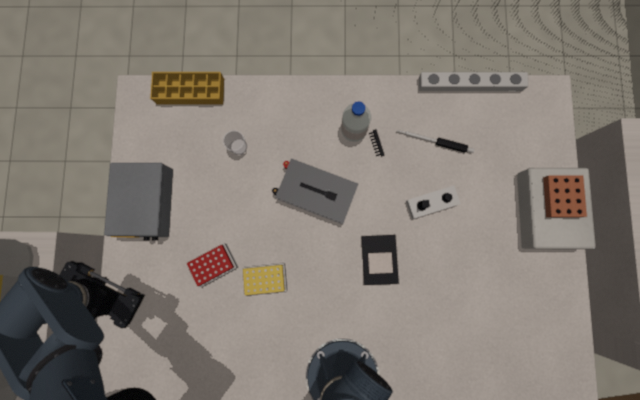

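View pics/scene0.png

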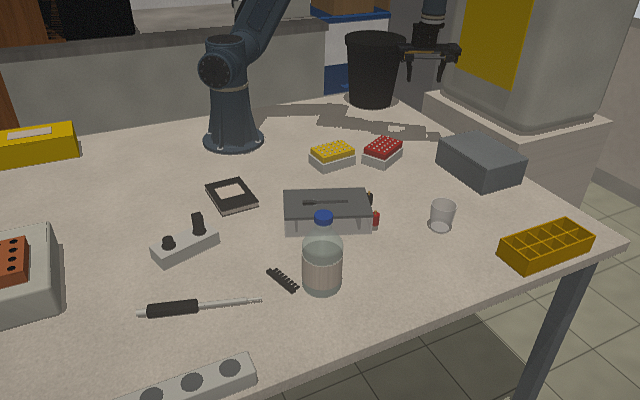

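The top view shows the pin standing at about (422,205) and the plug at (447,198) in the white rest. The tank's groove runs from its wide mouth at (335,193) to its narrow end at (302,184). The scene view confirms that the tall grip is the one at (198,222).

```bash
python3 - <<'E'
from h import *
np.set_printoptions(precision=4,suppress=True)
p=cam('top');g=cv2.cvtColor(p['img'],cv2.COLOR_RGB2GRAY)
def comp(mask,z,name):
    n,l,st,c=cv2.connectedComponentsWithStats(mask.astype(np.uint8))
    k=1+np.argmax(st[1:,4]); pts=np.argwhere(l==k)[:,::-1].astype(np.float32)
    W=np.array([onz(p,q,z)[:2] for q in pts]).astype(np.float32)
    r=cv2.minAreaRect(W);print(name,len(pts),W.mean(0),r,st[k])
    return W
m=np.zeros_like(g,bool);m[175:205,292:345]=g[175:205,292:345]<60
W=comp(m,.054,'groove')
u,s,v=np.linalg.svd(W-W.mean(0));d=v[0]*np.sign(v[0][1]);print('dir',d,np.degrees(np.arctan2(d[1],d[0])));pr=(W-W.mean(0))@d;print(pr.min(),pr.max(), W.mean(0)+d*pr.min(),W.mean(0)+d*pr.max())
m=np.zeros_like(g,bool);m[185:220,405:462]=p['img'][185:220,405:462].min(2)>205
comp(m,.035,'rest')
for uv in [(422,205),(423,204)]: print(onz(p,uv,.08))
print(onz(p,(447,198),.05))
E
```

```text
groove 172 [0.5484 0.0698] ((0.5492013096809387, 0.07808958739042282), (0.11457155644893646, 0.021268054842948914), 71.61036682128906) [300 183  37  17 172]
dir [0.3528 0.9357] 69.34036
-0.049294487 0.06545358 [0.531  0.0236] [0.5715 0.131 ]Traceback (most recent call last):
  File "<stdin>", line 14, in <module>
  File "<stdin>", line 6, in comp
    return _wrapfunc(a, 'argmax', axis=axis, out=out, **kwds)
    return bound(*args, **kwds)
ValueError: attempt to get argmax of an empty sequence
```

```bash
python3 - <<'E'
from h import *
np.set_printoptions(precision=4,suppress=True)
p=cam('top');I=p['img'].astype(int)
print(I[200:206:2,405:460:3].tolist()[1])
for uv,z in [((422,204),.08),((447,198),.05),((358,107),.19),((353,127),.1),((433,203),.035)]: print(uv,onz(p,uv,z))
s=cam('scene')
a,d=ray(s,(198,213));b,e=ray(p,(422,204.5))
A=np.c_[d,-e];k=np.linalg.lstsq(A,b-a,rcond=None)[0];print(a+d*k[0],b+e*k[1])
E
```

```text
[[124, 116, 109], [122, 117, 113], [166, 161, 156], [166, 160, 156], [126, 121, 117], [21, 19, 19], [34, 33, 33], [33, 31, 32], [124, 119, 116], [165, 159, 155], [165, 160, 155], [164, 159, 154], [164, 159, 154], [120, 116, 112], [74, 71, 68], [147, 142, 138], [164, 158, 153], [162, 157, 152], [163, 157, 152]]
(422, 204) [ 0.5081 -0.2308  0.08  ]
(447, 198) [ 0.5305 -0.3139  0.05  ]
(358, 107) [ 0.7628 -0.0361  0.19  ]
(353, 127) [ 0.7357 -0.0277  0.1   ]
(433, 203) [ 0.517  -0.2753  0.035 ]
[ 0.5037 -0.2377  0.0855] [ 0.5061 -0.2298  0.0839]
```

send_rows(
  increments=[
    {"tx":0.25,"ty":-0.8,"tz":0.1,"yaw":-0.27,"gripper":1},
    {"tx":0.25,"ty":-0.8,"tz":0.1,"yaw":-0.27,"gripper":1},
    {"tx":0.25,"ty":-0.8,"tz":0.1,"yaw":-0.27,"gripper":1},
    {"tx":0.25,"ty":-0.8,"tz":0.1,"yaw":-0.27,"gripper":1},
    {"tx":0.25,"ty":-0.8,"tz":0.1,"yaw":-0.27,"gripper":1},
    {"tx":0.25,"ty":-0.8,"tz":0.1,"yaw":-0.27,"gripper":1},
    {"tx":0.25,"ty":-0.8,"tz":0.1,"yaw":-0.27,"gripper":1},
    {"tx":0.25,"ty":-0.8,"tz":0.1,"yaw":-0.27,"gripper":1},
    {"tx":0.25,"ty":-0.8,"tz":0.1,"yaw":-0.27,"gripper":1},
    {"tx":0.25,"ty":-0.8,"tz":0.1,"yaw":-0.27,"gripper":1},
    {"tx":0.25,"ty":-0.8,"tz":0.1,"yaw":-0.27,"gripper":1},
  ],
)

```text
time_s: 1.95
eef_pos: [0.3944, 0.1639, 0.2727]
tcp_rot: [-0.0, 0.604, 0.797, 0.0]
force: [-0.6, 0.4, 0.7]
gripper_width: 0.0871
gripper_force: 0.0
```

send_rows(
  increments=[
    {"tx":0.22,"ty":-0.78},
    {"tx":0.22,"ty":-0.78},
    {"tx":0.22,"ty":-0.78},
    {"tx":0.22,"ty":-0.78},
    {"tx":0.22,"ty":-0.78},
    {"tx":0.22,"ty":-0.78},
    {"tx":0.22,"ty":-0.78},
    {"tx":0.22,"ty":-0.78},
    {"tx":0.22,"ty":-0.78},
    {"tx":0.22,"ty":-0.78},
    {"tx":0.22,"ty":-0.78},
    {"tx":0.22,"ty":-0.78},
    {"tx":0.22,"ty":-0.78},
  ],
)

```text
invalid input
```

```bash
python3 - <<'E'
from h import *
np.set_printoptions(precision=4,suppress=True)
s=ctrl.get_obs();print(s['time_s'],s['eef_pos'],s['tcp_rot'],s['force'])
p=cam('wrist');save(p,'w1.png');print(p['intrinsics'],-np.array(p['R']).T@p['t'],p['R'])
for th in ['pin','rest','plug']:
    print(th,[(np.round(x['extent']),round(x['p'],2)) for x in ctrl.recognise(p,th)[:2]])
print(proj(p,(.508,-.231,.086)),proj(p,(.5305,-.314,.05)))
E
```

```text
1.95 [0.3944 0.1639 0.2727] [-0.0002  0.6035  0.7974  0.0003] [-0.5813  0.3933  0.7378]
[[309.7069   0.     324.0488]
 [  0.     309.7069 200.2943]
 [  0.       0.       1.    ]] [0.3741 0.2377 0.4348] [[ 0.9623  0.2721  0.0003]
 [ 0.2609 -0.9229  0.2834]
 [ 0.0774 -0.2726 -0.959 ]]
pin []
rest []
plug []
[324.7144 405.4524] [324.1716 414.7653]
```

View pics/w1.png

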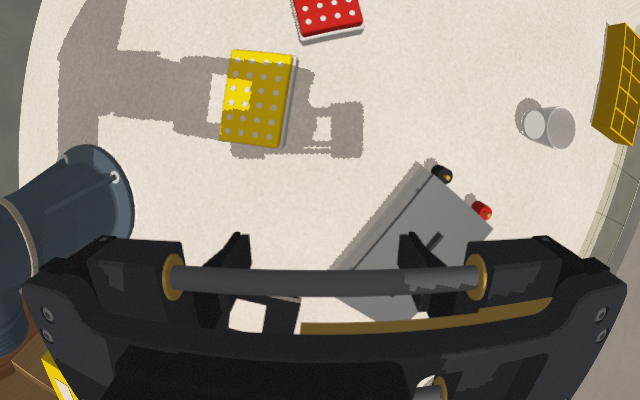

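The wrist camera sits on the +y side of the tool, and the gripper hides the rows below about 230. I will stop just past the pin to look at it, and give every key in each row.

send_rows(
  increments=[
    {"tx":0.27,"ty":-0.98,"tz":0,"yaw":0,"gripper":1},
    {"tx":0.27,"ty":-0.98,"tz":0,"yaw":0,"gripper":1},
    {"tx":0.27,"ty":-0.98,"tz":0,"yaw":0,"gripper":1},
    {"tx":0.27,"ty":-0.98,"tz":0,"yaw":0,"gripper":1},
    {"tx":0.27,"ty":-0.98,"tz":0,"yaw":0,"gripper":1},
    {"tx":0.27,"ty":-0.98,"tz":0,"yaw":0,"gripper":1},
    {"tx":0.27,"ty":-0.98,"tz":0,"yaw":0,"gripper":1},
    {"tx":0.27,"ty":-0.98,"tz":0,"yaw":0,"gripper":1},
    {"tx":0.27,"ty":-0.98,"tz":0,"yaw":0,"gripper":1},
    {"tx":0.27,"ty":-0.98,"tz":0,"yaw":0,"gripper":1},
    {"tx":0.27,"ty":-0.98,"tz":0,"yaw":0,"gripper":1},
    {"tx":0.27,"ty":-0.98,"tz":0,"yaw":0,"gripper":1},
    {"tx":0.27,"ty":-0.98,"tz":0,"yaw":0,"gripper":1},
  ],
)

```text
time_s: 3.45
eef_pos: [0.5293, -0.3238, 0.2719]
tcp_rot: [-0.001, 0.602, 0.798, 0.0]
force: [-0.2, 0.4, -0.1]
gripper_width: 0.087
gripper_force: 0.0
```

```bash
python3 - <<'E'
from h import *
np.set_printoptions(precision=4,suppress=True)
s=ctrl.get_obs();print(s['time_s'],s['eef_pos'],s['tcp_rot'],s['force'])
p=cam('wrist');save(p,'w2.png')
import pickle;pickle.dump(p,open('w2.pkl','wb'))
for th in ['pin','rest','plug','tank']:
    print(th,[(np.round(x['extent']),round(x['p'],2)) for x in ctrl.recognise(p,th)[:2]])
print(proj(p,(.508,-.231,.086)),proj(p,(.5305,-.314,.05)))
i=cv2.imread('pics/w2.png');q=proj(p,(.508,-.231,.06)).astype(int);print(q)
x=max(0,q[0]-100);y=max(0,q[1]-75);cv2.imwrite('pics/w2c.png',cv2.resize(i[y:y+150,x:x+200],None,fx=4,fy=4));print(x,y)
E
```

```text
3.45 [ 0.5293 -0.3238  0.2719] [-0.0013  0.6022  0.7984  0.0004] [-0.1605  0.4018 -0.1383]
pin [(array([312.,  92., 339., 119.]), 0.9)]
rest [(array([308.,  79., 353., 196.]), 0.72)]
plug [(array([317., 158., 344., 183.]), 0.84), (array([306.,  81., 352., 196.]), 0.63)]
tank []
[328.3069  95.1283] [326.8509 165.4707]
[328  96]
228 21
```

View pics/w2c.png

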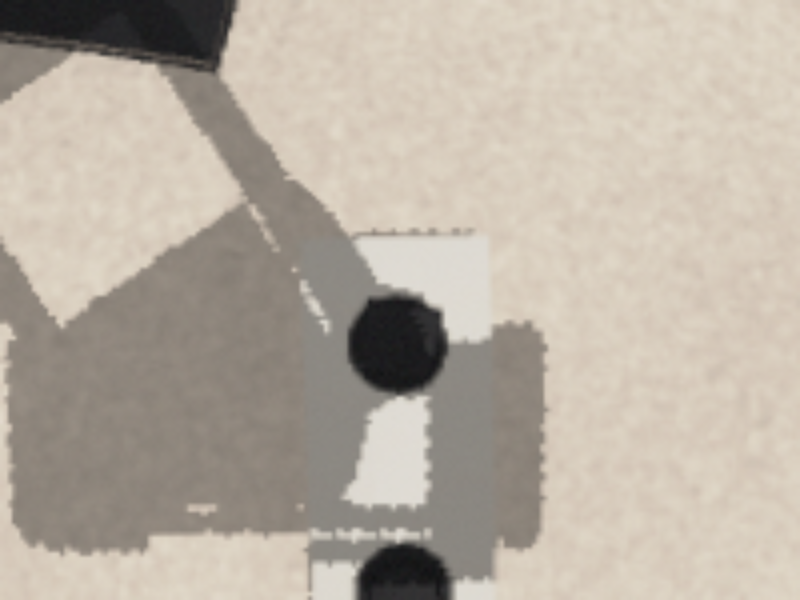

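The pin's collar is at about (327,107) in the wrist image and the rest is square to the tool. I need contrast to see the grip's flats.

```bash
python3 - <<'E'
from h import *
import pickle
np.set_printoptions(precision=4,suppress=True)
p=pickle.load(open('w2.pkl','rb'))
print(onz(p,(327.2,106.8),.0375), onz(p,(327.2,106.8),.04))
c=p['img'][85:130,300:355,::-1].astype(float)
c=np.clip(c*4-40,0,255).astype(np.uint8);cv2.imwrite('pics/w2d.png',cv2.resize(c,None,fx=13,fy=13,interpolation=cv2.INTER_CUBIC))
# rest edges direction at z=.035
for uv in [(228+488/4,21+236/4),(228+495/4,21+575/4),(228+303/4,21+240/4)]: print(onz(p,uv,.035))
E
```

```text
[ 0.5107 -0.2431  0.0375] [ 0.5106 -0.2431  0.04  ]
[ 0.5288 -0.2014  0.035 ]
[ 0.5624 -0.3065  0.035 ]
[ 0.4729 -0.2189  0.035 ]
```

View pics/w2d.png

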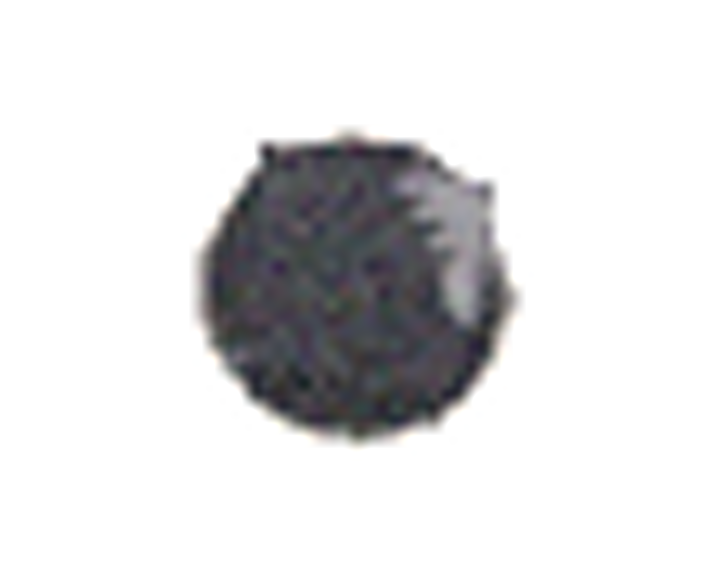

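The contrast crop shows two corners of the grip's top, at crop (265,148) and (488,190). The grip is therefore turned about 11° from the tool.

```bash
python3 - <<'E'
from h import *
import pickle
np.set_printoptions(precision=4,suppress=True)
p=pickle.load(open('w2.pkl','rb'))
a,b=[onz(p,(300+u/13-.5,85+v/13-.5),.086) for u,v in [(265,148),(488,190)]]
d=b-a;print(a,b,np.linalg.norm(d),np.degrees(np.arctan2(d[1],d[0])))
n=np.array([d[1],-d[0],0])/np.linalg.norm(d);print('centre',(a+b)/2+n*.011)
s=ctrl.get_obs();x,y=s['tcp_rot'][1:3];print('tool',np.degrees(np.arctan2(2*y*y-1,2*x*y)),s['eef_pos'])
E
```

```text
[ 0.4993 -0.2344  0.086 ] [ 0.5185 -0.2326  0.086 ] 0.019297671579820777 5.279727684839856
centre [ 0.5099 -0.2444  0.086 ]
tool 15.961641609593698 [ 0.5295 -0.3245  0.2729]
```

send_rows(
  increments=[
    {"tx":-0.037,"ty":0.167,"tz":0,"yaw":-0.06,"gripper":1},
    {"tx":-0.037,"ty":0.167,"tz":-0.1,"yaw":-0.06,"gripper":1},
    {"tx":-0.037,"ty":0.167,"tz":-0.2,"yaw":-0.06,"gripper":1},
    {"tx":-0.037,"ty":0.167,"tz":-0.28,"yaw":-0.06,"gripper":1},
    {"tx":-0.037,"ty":0.167,"tz":-0.34,"yaw":-0.06,"gripper":1},
    {"tx":-0.037,"ty":0.167,"tz":-0.4,"yaw":-0.06,"gripper":1},
    {"tx":-0.037,"ty":0.167,"tz":-0.43,"yaw":-0.06,"gripper":1},
    {"tx":-0.037,"ty":0.167,"tz":-0.45,"yaw":-0.06,"gripper":1},
    {"tx":-0.037,"ty":0.167,"tz":-0.45,"yaw":-0.06,"gripper":1},
    {"tx":-0.037,"ty":0.167,"tz":-0.45,"yaw":-0.06,"gripper":1},
  ],
)

```text
time_s: 4.7
eef_pos: [0.5115, -0.2427, 0.0483]
tcp_rot: [0.001, 0.675, 0.738, 0.0]
force: [-0.1, -0.2, -0.3]
gripper_width: 0.087
gripper_force: 0.0
```

send_rows(
  increments=[
    {"tx":0,"ty":0,"tz":0,"yaw":0,"gripper":0},
    {"tx":0,"ty":0,"tz":0,"yaw":0,"gripper":0},
    {"tx":0,"ty":0,"tz":0,"yaw":0,"gripper":0},
    {"tx":0,"ty":0,"tz":0,"yaw":0,"gripper":0},
    {"tx":0,"ty":0,"tz":0,"yaw":0,"gripper":0},
    {"tx":0,"ty":0,"tz":0,"yaw":0,"gripper":0},
    {"tx":0,"ty":0,"tz":0,"yaw":0,"gripper":0},
    {"tx":0,"ty":0,"tz":0,"yaw":0,"gripper":0},
    {"tx":0,"ty":0,"tz":0,"yaw":0,"gripper":0},
    {"tx":0,"ty":0,"tz":0,"yaw":0,"gripper":0},
    {"tx":0,"ty":0,"tz":0,"yaw":0,"gripper":0},
    {"tx":0,"ty":0,"tz":0,"yaw":0,"gripper":0},
  ],
  squeeze=25,
)

```text
time_s: 5.9
eef_pos: [0.5108, -0.2425, 0.0475]
tcp_rot: [-0.0, 0.675, 0.738, -0.0]
force: [-1.1, -0.1, -0.9]
gripper_width: 0.0221
gripper_force: 25.0
```

send_rows(
  increments=[
    {"tx":0,"ty":0,"tz":0.03,"yaw":0,"gripper":0},
    {"tx":0,"ty":0,"tz":0.06,"yaw":0,"gripper":0},
    {"tx":0,"ty":0,"tz":0.12,"yaw":0,"gripper":0},
    {"tx":0,"ty":0,"tz":0.2,"yaw":0,"gripper":0},
    {"tx":0,"ty":0,"tz":0.3,"yaw":0,"gripper":0},
    {"tx":0.02,"ty":0.1,"tz":0.3,"yaw":0,"gripper":0},
    {"tx":0.04,"ty":0.2,"tz":0.3,"yaw":0,"gripper":0},
    {"tx":0.04,"ty":0.28,"tz":0.3,"yaw":0,"gripper":0},
    {"tx":0.04,"ty":0.34,"tz":0.3,"yaw":0,"gripper":0},
    {"tx":0.04,"ty":0.34,"tz":0.3,"yaw":0,"gripper":0},
    {"tx":0.04,"ty":0.34,"tz":0.3,"yaw":0,"gripper":0},
    {"tx":0.04,"ty":0.34,"tz":0.3,"yaw":0,"gripper":0},
  ],
)

```text
time_s: 7.1
eef_pos: [0.5313, -0.0736, 0.1976]
tcp_rot: [0.0, 0.675, 0.737, -0.0]
force: [-0.7, -0.5, -1.2]
gripper_width: 0.0216
gripper_force: 25.0
```

```bash
python3 - <<'E'
from h import *
import pickle
np.set_printoptions(precision=4,suppress=True)
s=ctrl.get_obs();print(s['time_s'],s['eef_pos'],s['tcp_rot'],s['force'],s['gripper_width'])
p=cam('wrist');save(p,'w3.png');pickle.dump(p,open('w3.pkl','wb'))
g=cv2.cvtColor(p['img'],cv2.COLOR_RGB2GRAY)
print([ (X,proj(p,X)) for X in [(.531,.024,.06),(.5715,.131,.06)]])
E
```

```text
7.1 [ 0.5313 -0.0736  0.1976] [ 0.0004  0.6755  0.7374 -0.0001] [-0.661  -0.4919 -1.2303] 0.021580071506723194
[((0.531, 0.024, 0.06), array([331.8492,  89.9392])), ((0.5715, 0.131, 0.06), array([382.4885,  -7.7673]))]
```

View pics/w3.png

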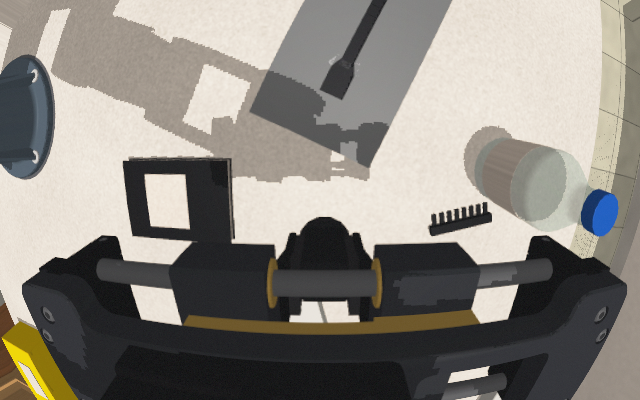

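The groove runs from its wide mouth, with its end edge near (320,92)–(342,100), up and out of the picture at (382,0). The cover's near corners are at (250,111) and (370,167).

```bash
python3 - <<'E'
from h import *
import pickle
np.set_printoptions(precision=4,suppress=True)
p=pickle.load(open('w3.pkl','rb'));g=cv2.cvtColor(p['img'],cv2.COLOR_RGB2GRAY)
m=np.zeros_like(g);m[0:108,310:400]=(g[0:108,310:400]<52)
n,l,st,c=cv2.connectedComponentsWithStats(m);k=1+np.argmax(st[1:,4])
W=np.array([onz(p,(u,v),.058)[:2] for v,u in np.argwhere(l==k)])
print(len(W))
th=np.radians(70);
for it in range(4):
    d=np.array([np.cos(th),np.sin(th)]);nn=np.array([-d[1],d[0]]) 
    s=W@d;w=W@nn;s0=s.min();b=np.arange(s0,s.max(),.003)
    mid=[];
    for x in b:
        q=w[(s>=x)&(s<x+.003)]
        if len(q)>2: mid.append((x+.0015-s0,q.min(),q.max()))
    mid=np.array(mid);c=(mid[:,1]+mid[:,2])/2;sel=mid[:,0]>.04
    f=np.polyfit(mid[sel,0],c[sel],1);th+=np.arctan(f[0])
print(np.degrees(th),f,mid*1000)
d=np.array([np.cos(th),np.sin(th)]);nn=np.array([-d[1],d[0]]);E=d*s0+nn*f[1];print('mouth end',E,'mouth',E+d*.012,'gend',E+d*.117)
A,B=onz(p,(250,111),.06),onz(p,(370,167),.06);print(A,B,np.linalg.norm(A-B),'mouthpt',(A+B)[:2]/2+d*.06)
e=B-A;print(np.degrees(np.arctan2(e[1],e[0]))+90)
E
```

```text
492
61.930953368205515 [-0.0013 -0.4466] [[   1.5    -457.7674 -456.1142]
 [   4.5    -457.1431 -455.5621]
 [   7.5    -456.8275 -451.447 ]
 [  10.5    -456.5097 -447.8688]
 [  13.5    -456.4236 -448.3301]
 [  16.5    -455.7734 -445.0634]
 [  19.5    -455.214  -444.3876]
 [  22.5    -455.1131 -444.0451]
 [  25.5    -454.779  -443.6995]
 [  28.5    -453.8774 -443.5709]
 [  31.5    -453.7606 -442.9989]
 [  34.5    -453.9842 -442.8608]
 [  37.5    -453.2886 -442.1373]
 [  40.5    -452.9364 -441.7703]
 [  43.5    -452.5811 -441.3999]
 [  46.5    -452.4391 -441.0259]
 [  49.5    -451.4967 -440.6482]
 [  52.5    -451.1288 -439.8816]
 [  55.5    -450.9681 -440.0847]
 [  58.5    -450.592  -442.4675]
 [  61.5    -450.2124 -446.4411]]
mouth end [0.5428 0.0689] mouth [0.5485 0.0795] gend [0.5979 0.1722]
[ 0.4536 -0.0017  0.06  ] [ 0.5755 -0.0473  0.06  ] 0.13012585337888466 mouthpt [0.5428 0.0284]
69.4706353715562
```

```bash
python3 - <<'E'
from h import *
import pickle
np.set_printoptions(precision=4,suppress=True)
p=pickle.load(open('w3.pkl','rb'));g=cv2.cvtColor(p['img'],cv2.COLOR_RGB2GRAY)
for y in (95,88,80,70,40): print(y,g[y,305:395:2].tolist())
# groove centreline in rows
L=[];Rr=[]
for y in range(4,58,2):
    r=g[y,325:400];i=np.where(r<55)[0]
    L.append(onz(p,(325+i[0]-.5,y),.06)[:2]);Rr.append(onz(p,(325+i[-1]+.5,y),.06)[:2])
for q in (L,Rr):
    vx,vy,x,y=cv2.fitLine(np.array(q,np.float32),cv2.DIST_HUBER,0,.01,.01).ravel();print(np.degrees(np.arctan2(vy,vx))%180,x,y, 'x at y=.06',x+(.06-y)*vx/vy)
E
```

```text
95 [91, 91, 90, 90, 89, 90, 90, 107, 144, 144, 146, 145, 139, 120, 71, 57, 57, 57, 58, 61, 137, 147, 147, 146, 145, 147, 147, 146, 145, 145, 145, 145, 145, 144, 144, 146, 145, 144, 146, 144, 145, 144, 144, 144, 144]
88 [90, 90, 89, 133, 137, 142, 143, 129, 58, 56, 57, 57, 57, 56, 57, 56, 57, 57, 59, 59, 52, 49, 144, 146, 146, 144, 145, 143, 145, 145, 144, 145, 145, 144, 145, 145, 144, 144, 145, 145, 143, 144, 143, 144, 144]
80 [142, 143, 142, 144, 144, 143, 143, 144, 144, 119, 55, 58, 57, 57, 56, 57, 59, 55, 56, 54, 56, 56, 58, 75, 146, 145, 144, 144, 145, 144, 145, 144, 144, 144, 145, 143, 144, 143, 144, 143, 145, 142, 143, 142, 142]
70 [142, 141, 141, 142, 144, 143, 142, 143, 143, 143, 142, 144, 78, 54, 55, 58, 57, 56, 56, 55, 56, 57, 56, 55, 74, 143, 163, 146, 144, 142, 144, 144, 144, 142, 143, 143, 142, 141, 143, 143, 141, 142, 142, 142, 140]
40 [138, 137, 140, 141, 141, 141, 140, 141, 140, 140, 140, 140, 141, 141, 141, 140, 141, 139, 141, 140, 140, 141, 142, 75, 53, 52, 53, 51, 53, 43, 71, 140, 141, 140, 141, 140, 140, 140, 140, 139, 140, 139, 139, 138, 139]
69.229034 0.55385274 0.097881965 x at y=.06 0.5394847
69.1086 0.56375223 0.09258906 x at y=.06 0.5513133
```

```bash
python3 - <<'E'
from h import *
import pickle
np.set_printoptions(precision=4,suppress=True)
p=pickle.load(open('w3.pkl','rb'));g=cv2.cvtColor(p['img'],cv2.COLOR_RGB2GRAY)
m=np.zeros_like(g);m[0:105,315:400]=g[0:105,315:400]<80
n,l,st,c=cv2.connectedComponentsWithStats(m);k=1+np.argmax(st[1:,4])
W=np.array([onz(p,(u,v),.06)[:2] for v,u in np.argwhere(l==k)])
th=np.radians(69.2);d=np.array([np.cos(th),np.sin(th)]);nn=np.array([-d[1],d[0]])
P=np.array([.5454,.06]);s=(W-P)@d;w=(W-P)@nn
for x in np.arange(-.05,.04,.004):
    q=w[(s>=x)&(s<x+.004)]
    if len(q): print(round(x+.002,3),len(q),np.round([q.min()*1e3,q.max()*1e3,500*(q.min()+q.max())],1))
x,y=ctrl.get_obs()['tcp_rot'][1:3];print('tool y',np.degrees(np.arctan2(2*y*y-1,2*x*y)))
E
```

```text
-0.044 23 [-11.   11.2   0.1]
-0.04 99 [-11.4  11.6   0.1]
-0.036 102 [-11.4  11.6   0.1]
-0.032 99 [-11.4  11.2  -0.1]
-0.028 101 [-11.4  11.6   0.1]
-0.024 100 [-11.4  11.6   0.1]
-0.02 96 [-11.4  11.2  -0.1]
-0.016 90 [-10.9  10.8  -0.1]
-0.012 79 [-9.6  9.5 -0. ]
-0.008 61 [-7.5  7.4 -0. ]
-0.004 50 [-5.7  5.8  0. ]
0.0 53 [-5.7  6.3  0.3]
0.004 51 [-5.7  6.3  0.3]
0.008 51 [-5.6  5.9  0.2]
0.012 48 [-6.  6. -0.]
0.016 49 [-5.9  6.   0. ]
0.02 51 [-5.9  6.1  0.1]
0.024 46 [-5.8  5.8 -0. ]
0.028 49 [-5.8  5.8  0. ]
0.032 45 [-5.7  5.9  0.1]
0.036 50 [-5.7  6.   0.2]
0.04 46 [-6.   6.1  0.1]
tool y 4.979808046725801
```

send_rows(
  increments=[
    {"tx":0.003,"ty":0.1,"tz":0,"yaw":0,"gripper":0},
    {"tx":0.007,"ty":0.18,"tz":0,"yaw":0,"gripper":0},
    {"tx":0.007,"ty":0.213,"tz":0,"yaw":0,"gripper":0},
    {"tx":0.007,"ty":0.213,"tz":-0.06,"yaw":0,"gripper":0},
    {"tx":0.007,"ty":0.213,"tz":-0.12,"yaw":0,"gripper":0},
    {"tx":0.007,"ty":0.213,"tz":-0.17,"yaw":0,"gripper":0},
    {"tx":0.007,"ty":0.213,"tz":-0.19,"yaw":0,"gripper":0},
    {"tx":0.007,"ty":0.213,"tz":-0.2,"yaw":0,"gripper":0},
    {"tx":0.007,"ty":0.213,"tz":-0.2,"yaw":0,"gripper":0},
    {"tx":0.007,"ty":0.213,"tz":-0.2,"yaw":0,"gripper":0},
    {"tx":0.007,"ty":0.213,"tz":-0.2,"yaw":0,"gripper":0},
  ],
  squeeze=40,
)

```text
time_s: 8.25
eef_pos: [0.5354, 0.0337, 0.0987]
tcp_rot: [0.001, 0.675, 0.738, 0.001]
force: [-0.3, -0.3, -0.7]
gripper_width: 0.0219
gripper_force: 40.0
```

```bash
python3 - <<'E'
from h import *
np.set_printoptions(precision=4,suppress=True)
s=ctrl.get_obs();print(s['time_s'],s['eef_pos'],s['tcp_rot'],s['force'],s['gripper_width'])
p=cam('wrist');i=p['img'][:,:,::-1]
cv2.imwrite('pics/w4.png',cv2.resize(i[110:310,220:420],None,fx=3,fy=3))
E
```

```text
8.25 [0.5354 0.0337 0.0987] [0.001  0.6753 0.7376 0.0007] [-0.2883 -0.263  -0.7196] 0.021920313918103774
```

View pics/w4.png

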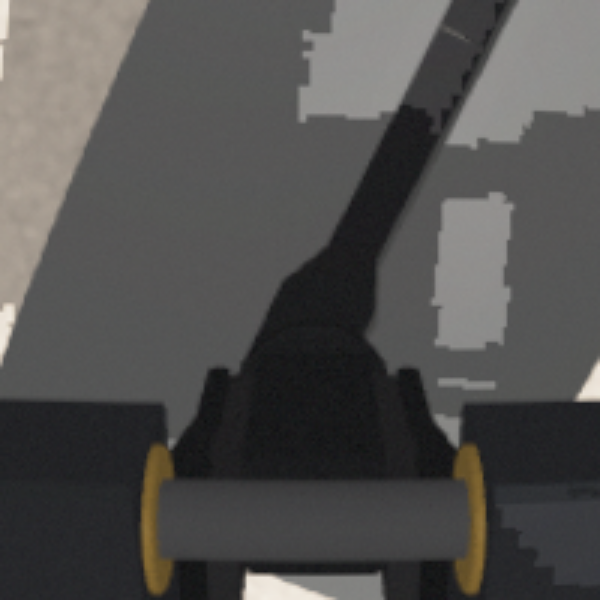

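The pin is held upright over the mouth, and the groove leads up and to the right. A faint cross-line near full-image (372,121) may be an edge of the shutter. Now I lower to contact.

send_rows(
  increments=[
    {"tx":0,"ty":0,"tz":-0.006,"yaw":0,"gripper":0},
    {"tx":0,"ty":0,"tz":-0.012,"yaw":0,"gripper":0},
    {"tx":0,"ty":0,"tz":-0.016,"yaw":0,"gripper":0},
    {"tx":0,"ty":0,"tz":-0.019,"yaw":0,"gripper":0},
    {"tx":0,"ty":0,"tz":-0.02,"yaw":0,"gripper":0},
    {"tx":0,"ty":0,"tz":-0.02,"yaw":0,"gripper":0},
  ],
)

```text
time_s: 8.9
eef_pos: [0.5344, 0.0339, 0.0874]
tcp_rot: [-0.0, 0.675, 0.738, -0.0]
force: [-0.8, 0.4, -0.8]
gripper_width: 0.0216
gripper_force: 40.0
```

send_rows(
  increments=[
    {"tx":0,"ty":0,"tz":-0.001,"yaw":0,"gripper":0},
    {"tx":0,"ty":0,"tz":-0.002,"yaw":0,"gripper":0},
    {"tx":0,"ty":0,"tz":-0.002,"yaw":0,"gripper":0},
  ],
)

```text
time_s: 9.2
eef_pos: [0.5344, 0.0339, 0.0865]
tcp_rot: [-0.0, 0.675, 0.738, -0.0]
force: [0.4, -0.6, -1.3]
gripper_width: 0.0218
gripper_force: 40.0
```

```bash
python3 - <<'E'
from h import *
p=cam('wrist')
q=onz(p,(371.7,121),.052)[:2];print(q,(q-np.array([.5454,.06]))@np.array([.355,.935])*1000-18.3)
E
```

```text
[0.55901733 0.10725446] 30.717069675521284
```

send_rows(
  increments=[
    {"tx":0,"ty":0,"tz":-0.001,"yaw":0,"gripper":0},
    {"tx":0,"ty":0,"tz":-0.002,"yaw":0,"gripper":0},
    {"tx":0,"ty":0,"tz":-0.002,"yaw":0,"gripper":0},
  ],
)

```text
time_s: 9.55
eef_pos: [0.5345, 0.0339, 0.0864]
tcp_rot: [0.0, 0.675, 0.738, 0.0]
force: [-1.5, -0.9, 6.7]
gripper_width: 0.0215
gripper_force: 40.0
```

send_rows(
  increments=[
    {"tx":0,"ty":0,"tz":-0.001,"yaw":0,"gripper":0},
    {"tx":0,"ty":0,"tz":-0.002,"yaw":0,"gripper":0},
    {"tx":0,"ty":0,"tz":-0.002,"yaw":0,"gripper":0},
  ],
)

```text
time_s: 9.85
eef_pos: [0.5345, 0.0339, 0.0863]
tcp_rot: [0.0, 0.675, 0.738, 0.0]
force: [-2.8, 0.4, 12.3]
gripper_width: 0.0219
gripper_force: 40.0
```

Contact is made, at about 6 N per mm of command. I back off to a lighter load and slide out of the mouth.

send_rows(
  increments=[
    {"tx":0,"ty":0,"tz":0.002,"yaw":0,"gripper":0},
    {"tx":0.002,"ty":0.005,"tz":0.002,"yaw":0,"gripper":0},
    {"tx":0.004,"ty":0.01,"tz":0.002,"yaw":0,"gripper":0},
    {"tx":0.0057,"ty":0.015,"tz":0.002,"yaw":0,"gripper":0},
    {"tx":0.0076,"ty":0.02,"tz":0.002,"yaw":0,"gripper":0},
    {"tx":0.0095,"ty":0.025,"tz":0.002,"yaw":0,"gripper":0},
    {"tx":0.0114,"ty":0.03,"tz":0.002,"yaw":0,"gripper":0},
    {"tx":0.0133,"ty":0.035,"tz":0.002,"yaw":0,"gripper":0},
    {"tx":0.0152,"ty":0.04,"tz":0.002,"yaw":0,"gripper":0},
    {"tx":0.0152,"ty":0.04,"tz":0.002,"yaw":0,"gripper":0},
  ],
)

```text
time_s: 10.85
eef_pos: [0.543, 0.0533, 0.0864]
tcp_rot: [0.001, 0.675, 0.738, 0.0]
force: [-1.1, -2.0, 6.1]
gripper_width: 0.0214
gripper_force: 40.0
```

send_rows(
  increments=[
    {"tx":0.0011,"ty":0.0028,"tz":0,"yaw":0,"gripper":0},
    {"tx":0.0021,"ty":0.0056,"tz":0,"yaw":0,"gripper":0},
    {"tx":0.0021,"ty":0.0056,"tz":0,"yaw":0,"gripper":0},
  ],
)

```text
time_s: 11.15
eef_pos: [0.5439, 0.0559, 0.0863]
tcp_rot: [0.001, 0.675, 0.738, -0.0]
force: [-0.6, -3.4, 6.6]
gripper_width: 0.0218
gripper_force: 40.0
```

send_rows(
  increments=[
    {"tx":0.0013,"ty":0.0033,"tz":0,"yaw":0,"gripper":0},
    {"tx":0.0025,"ty":0.0066,"tz":0,"yaw":0,"gripper":0},
    {"tx":0.0025,"ty":0.0066,"tz":0,"yaw":0,"gripper":0},
  ],
)

```text
time_s: 11.45
eef_pos: [0.5451, 0.0593, 0.0863]
tcp_rot: [0.001, 0.675, 0.738, -0.0]
force: [-2.2, -2.2, 6.4]
gripper_width: 0.0216
gripper_force: 40.0
```

send_rows(
  increments=[
    {"tx":0.0013,"ty":0.0033,"tz":0,"yaw":0,"gripper":0},
    {"tx":0.0025,"ty":0.0066,"tz":0,"yaw":0,"gripper":0},
    {"tx":0.0025,"ty":0.0066,"tz":0,"yaw":0,"gripper":0},
  ],
)

```text
time_s: 11.75
eef_pos: [0.5464, 0.0625, 0.0864]
tcp_rot: [0.001, 0.675, 0.738, -0.0]
force: [-1.3, -2.3, 5.9]
gripper_width: 0.0217
gripper_force: 40.0
```

send_rows(
  increments=[
    {"tx":0.0013,"ty":0.0033,"tz":0,"yaw":0,"gripper":0},
    {"tx":0.0025,"ty":0.0066,"tz":0,"yaw":0,"gripper":0},
    {"tx":0.0025,"ty":0.0066,"tz":0,"yaw":0,"gripper":0},
  ],
)

```text
time_s: 12.05
eef_pos: [0.5476, 0.0658, 0.0863]
tcp_rot: [0.001, 0.675, 0.738, -0.0]
force: [-0.8, -3.2, 6.8]
gripper_width: 0.0215
gripper_force: 40.0
```

send_rows(
  increments=[
    {"tx":0.0013,"ty":0.0033,"tz":0,"yaw":0,"gripper":0},
    {"tx":0.0025,"ty":0.0066,"tz":0,"yaw":0,"gripper":0},
    {"tx":0.0025,"ty":0.0066,"tz":0,"yaw":0,"gripper":0},
  ],
)

```text
time_s: 12.35
eef_pos: [0.5489, 0.0691, 0.0863]
tcp_rot: [0.001, 0.675, 0.738, -0.0]
force: [-1.0, -3.1, 6.3]
gripper_width: 0.0219
gripper_force: 40.0
```

send_rows(
  increments=[
    {"tx":0.0013,"ty":0.0033,"tz":0,"yaw":0,"gripper":0},
    {"tx":0.0025,"ty":0.0066,"tz":0,"yaw":0,"gripper":0},
    {"tx":0.0025,"ty":0.0066,"tz":0,"yaw":0,"gripper":0},
  ],
)

```text
time_s: 12.65
eef_pos: [0.5501, 0.0724, 0.0864]
tcp_rot: [0.001, 0.675, 0.738, -0.0]
force: [-0.7, -4.2, 6.3]
gripper_width: 0.0216
gripper_force: 40.0
```

send_rows(
  increments=[
    {"tx":0.0013,"ty":0.0033,"tz":0,"yaw":0,"gripper":0},
    {"tx":0.0025,"ty":0.0066,"tz":0,"yaw":0,"gripper":0},
    {"tx":0.0025,"ty":0.0066,"tz":0,"yaw":0,"gripper":0},
  ],
)

```text
time_s: 12.95
eef_pos: [0.5513, 0.0757, 0.0863]
tcp_rot: [0.001, 0.675, 0.738, -0.0]
force: [-1.3, -3.0, 6.3]
gripper_width: 0.0219
gripper_force: 40.0
```

send_rows(
  increments=[
    {"tx":0.0013,"ty":0.0033,"tz":0,"yaw":0,"gripper":0},
    {"tx":0.0025,"ty":0.0066,"tz":0,"yaw":0,"gripper":0},
    {"tx":0.0025,"ty":0.0066,"tz":0,"yaw":0,"gripper":0},
  ],
)

```text
time_s: 13.25
eef_pos: [0.5526, 0.079, 0.0863]
tcp_rot: [0.001, 0.675, 0.738, -0.0]
force: [-0.5, -3.3, 6.7]
gripper_width: 0.0212
gripper_force: 40.0
```

send_rows(
  increments=[
    {"tx":0.0013,"ty":0.0033,"tz":0,"yaw":0,"gripper":0},
    {"tx":0.0025,"ty":0.0066,"tz":0,"yaw":0,"gripper":0},
    {"tx":0.0025,"ty":0.0066,"tz":0,"yaw":0,"gripper":0},
  ],
)

```text
time_s: 13.55
eef_pos: [0.5538, 0.0823, 0.0864]
tcp_rot: [0.001, 0.675, 0.738, -0.0]
force: [-1.1, -3.4, 6.0]
gripper_width: 0.0219
gripper_force: 40.0
```

send_rows(
  increments=[
    {"tx":0.0013,"ty":0.0033,"tz":0,"yaw":0,"gripper":0},
    {"tx":0.0025,"ty":0.0066,"tz":0,"yaw":0,"gripper":0},
    {"tx":0.0025,"ty":0.0066,"tz":0,"yaw":0,"gripper":0},
  ],
)

```text
time_s: 13.85
eef_pos: [0.555, 0.0856, 0.0863]
tcp_rot: [0.001, 0.675, 0.738, -0.0]
force: [-0.9, -3.6, 6.2]
gripper_width: 0.0217
gripper_force: 40.0
```

send_rows(
  increments=[
    {"tx":0.0013,"ty":0.0033,"tz":0,"yaw":0,"gripper":0},
    {"tx":0.0025,"ty":0.0066,"tz":0,"yaw":0,"gripper":0},
    {"tx":0.0025,"ty":0.0066,"tz":0,"yaw":0,"gripper":0},
  ],
)

```text
time_s: 14.15
eef_pos: [0.5563, 0.0889, 0.0863]
tcp_rot: [0.001, 0.675, 0.738, -0.0]
force: [-0.6, -3.6, 6.4]
gripper_width: 0.022
gripper_force: 40.0
```

send_rows(
  increments=[
    {"tx":0.0013,"ty":0.0033,"tz":0,"yaw":0,"gripper":0},
    {"tx":0.0025,"ty":0.0066,"tz":0,"yaw":0,"gripper":0},
    {"tx":0.0025,"ty":0.0066,"tz":0,"yaw":0,"gripper":0},
  ],
)

```text
time_s: 14.45
eef_pos: [0.5575, 0.0923, 0.0863]
tcp_rot: [0.001, 0.675, 0.738, -0.0]
force: [-1.4, -3.2, 6.4]
gripper_width: 0.0218
gripper_force: 40.0
```

send_rows(
  increments=[
    {"tx":0.0013,"ty":0.0033,"tz":0,"yaw":0,"gripper":0},
    {"tx":0.0025,"ty":0.0066,"tz":0,"yaw":0,"gripper":0},
    {"tx":0.0025,"ty":0.0066,"tz":0,"yaw":0,"gripper":0},
  ],
)

```text
time_s: 14.75
eef_pos: [0.5588, 0.0955, 0.0864]
tcp_rot: [0.001, 0.675, 0.738, -0.0]
force: [-0.6, -3.3, 6.5]
gripper_width: 0.0214
gripper_force: 40.0
```

send_rows(
  increments=[
    {"tx":0.0013,"ty":0.0033,"tz":0,"yaw":0,"gripper":0},
    {"tx":0.0025,"ty":0.0066,"tz":0,"yaw":0,"gripper":0},
    {"tx":0.0025,"ty":0.0066,"tz":0,"yaw":0,"gripper":0},
  ],
)

```text
time_s: 15.05
eef_pos: [0.56, 0.0988, 0.0863]
tcp_rot: [0.001, 0.675, 0.738, -0.0]
force: [-1.4, -2.5, 7.3]
gripper_width: 0.0218
gripper_force: 40.0
```

send_rows(
  increments=[
    {"tx":0.0013,"ty":0.0033,"tz":0,"yaw":0,"gripper":0},
    {"tx":0.0025,"ty":0.0066,"tz":0,"yaw":0,"gripper":0},
    {"tx":0.0025,"ty":0.0066,"tz":0,"yaw":0,"gripper":0},
  ],
)

```text
time_s: 15.35
eef_pos: [0.5612, 0.1022, 0.0863]
tcp_rot: [0.001, 0.675, 0.738, -0.0]
force: [-0.7, -3.0, 6.5]
gripper_width: 0.0218
gripper_force: 40.0
```

send_rows(
  increments=[
    {"tx":0.0013,"ty":0.0033,"tz":0,"yaw":0,"gripper":0},
    {"tx":0.0025,"ty":0.0066,"tz":0,"yaw":0,"gripper":0},
    {"tx":0.0025,"ty":0.0066,"tz":0,"yaw":0,"gripper":0},
  ],
)

```text
time_s: 15.65
eef_pos: [0.5625, 0.1055, 0.0863]
tcp_rot: [0.001, 0.675, 0.738, -0.0]
force: [-1.4, -3.6, 5.7]
gripper_width: 0.0219
gripper_force: 40.0
```

send_rows(
  increments=[
    {"tx":0.0013,"ty":0.0033,"tz":0,"yaw":0,"gripper":0},
    {"tx":0.0025,"ty":0.0066,"tz":0,"yaw":0,"gripper":0},
    {"tx":0.0025,"ty":0.0066,"tz":0,"yaw":0,"gripper":0},
  ],
)

```text
time_s: 15.95
eef_pos: [0.5638, 0.1094, 0.0859]
tcp_rot: [0.001, 0.675, 0.738, 0.0]
force: [0.2, -1.7, 4.1]
gripper_width: 0.0217
gripper_force: 40.0
```

send_rows(
  increments=[
    {"tx":0.0004,"ty":0.001,"tz":0,"yaw":0,"gripper":0},
    {"tx":0.0004,"ty":0.001,"tz":0,"yaw":0,"gripper":0},
  ],
)

```text
time_s: 16.15
eef_pos: [0.5633, 0.1104, 0.0852]
tcp_rot: [-0.0, 0.675, 0.737, 0.0]
force: [0.7, 0.5, -1.0]
gripper_width: 0.0219
gripper_force: 40.0
```

It has sunk in: z fell and the force vanished. I nudge it 1 mm forward, towards the middle of the play, and go down.

send_rows(
  increments=[
    {"tx":0.0003,"ty":0.0009,"tz":-0.002,"yaw":0,"gripper":0},
    {"tx":0.0006,"ty":0.0016,"tz":-0.004,"yaw":0,"gripper":0},
    {"tx":0.0006,"ty":0.0016,"tz":-0.006,"yaw":0,"gripper":0},
    {"tx":0.0006,"ty":0.0016,"tz":-0.008,"yaw":0,"gripper":0},
    {"tx":0.0006,"ty":0.0016,"tz":-0.008,"yaw":0,"gripper":0},
  ],
)

```text
time_s: 16.65
eef_pos: [0.5633, 0.1109, 0.0812]
tcp_rot: [-0.0, 0.675, 0.738, -0.0]
force: [0.8, -0.1, -0.1]
gripper_width: 0.0214
gripper_force: 40.0
```

send_rows(
  increments=[
    {"tx":0,"ty":0,"tz":-0.003,"yaw":0,"gripper":0},
    {"tx":0,"ty":0,"tz":-0.006,"yaw":0,"gripper":0},
    {"tx":0,"ty":0,"tz":-0.009,"yaw":0,"gripper":0},
    {"tx":0,"ty":0,"tz":-0.012,"yaw":0,"gripper":0},
    {"tx":0,"ty":0,"tz":-0.015,"yaw":0,"gripper":0},
    {"tx":0,"ty":0,"tz":-0.015,"yaw":0,"gripper":0},
  ],
)

```text
time_s: 17.25
eef_pos: [0.5635, 0.1108, 0.0738]
tcp_rot: [-0.0, 0.675, 0.738, -0.0]
force: [0.1, 0.4, -0.4]
gripper_width: 0.0218
gripper_force: 40.0
```

send_rows(
  increments=[
    {"tx":0,"ty":0,"tz":-0.001,"yaw":0,"gripper":0},
    {"tx":0,"ty":0,"tz":-0.002,"yaw":0,"gripper":0},
    {"tx":0,"ty":0,"tz":-0.003,"yaw":0,"gripper":0},
    {"tx":0,"ty":0,"tz":-0.003,"yaw":0,"gripper":0},
  ],
)

```text
time_s: 17.65
eef_pos: [0.5636, 0.1108, 0.0725]
tcp_rot: [-0.0, 0.675, 0.738, -0.0]
force: [-0.2, -1.2, -0.8]
gripper_width: 0.0215
gripper_force: 40.0
```

send_rows(
  increments=[
    {"tx":0,"ty":0,"tz":-0.001,"yaw":0,"gripper":0},
    {"tx":0,"ty":0,"tz":-0.002,"yaw":0,"gripper":0},
    {"tx":0,"ty":0,"tz":-0.002,"yaw":0,"gripper":0},
    {"tx":0,"ty":0,"tz":-0.002,"yaw":0,"gripper":0},
  ],
)

```text
time_s: 18.05
eef_pos: [0.5636, 0.1108, 0.0725]
tcp_rot: [0.0, 0.675, 0.738, 0.0]
force: [-0.5, 0.1, 6.1]
gripper_width: 0.0216
gripper_force: 40.0
```

send_rows(
  increments=[
    {"tx":0,"ty":0,"tz":0.002,"yaw":0,"gripper":0},
    {"tx":0,"ty":0,"tz":0.002,"yaw":0,"gripper":0.4},
    {"tx":0,"ty":0,"tz":0.002,"yaw":0,"gripper":0.6},
    {"tx":0,"ty":0,"tz":0.002,"yaw":0,"gripper":0.8},
    {"tx":0,"ty":0,"tz":0.002,"yaw":0,"gripper":0.8},
    {"tx":0,"ty":0,"tz":0.002,"yaw":0,"gripper":0.8},
    {"tx":0,"ty":0,"tz":0.002,"yaw":0,"gripper":0.8},
    {"tx":0,"ty":0,"tz":0.04,"yaw":0,"gripper":0.8},
    {"tx":0,"ty":0,"tz":0.1,"yaw":0,"gripper":0.8},
    {"tx":0,"ty":0,"tz":0.2,"yaw":0,"gripper":0.8},
    {"tx":0,"ty":-0.1,"tz":0.24,"yaw":0,"gripper":0.8},
    {"tx":0,"ty":-0.2,"tz":0.24,"yaw":0,"gripper":0.8},
    {"tx":0,"ty":-0.2,"tz":0.24,"yaw":0,"gripper":0.8},
    {"tx":0,"ty":-0.2,"tz":0.24,"yaw":0,"gripper":0.8},
  ],
)

```text
time_s: 19.45
eef_pos: [0.5635, 0.0096, 0.1916]
tcp_rot: [-0.0, 0.676, 0.737, 0.0]
force: [0.2, 0.0, -0.4]
gripper_width: 0.0699
gripper_force: 0.0
```

```bash
python3 - <<'E'
from h import *
p=cam('wrist');q=proj(p,(.5635,.11,.08)).astype(int);print(q)
s=cam('scene');r=proj(s,(.5635,.11,.085)).astype(int);print(r)
a=cv2.resize(p['img'][max(0,q[1]-50):max(0,q[1]-50)+100,q[0]-50:q[0]+50],(400,400));b=cv2.resize(s['img'][r[1]-40:r[1]+40,r[0]-40:r[0]+40],(400,400))
cv2.imwrite('pics/fin.png',np.hstack([a,b])[:,:,::-1])
E
```

```text
[333  84]
[340 192]
```

View pics/fin.png

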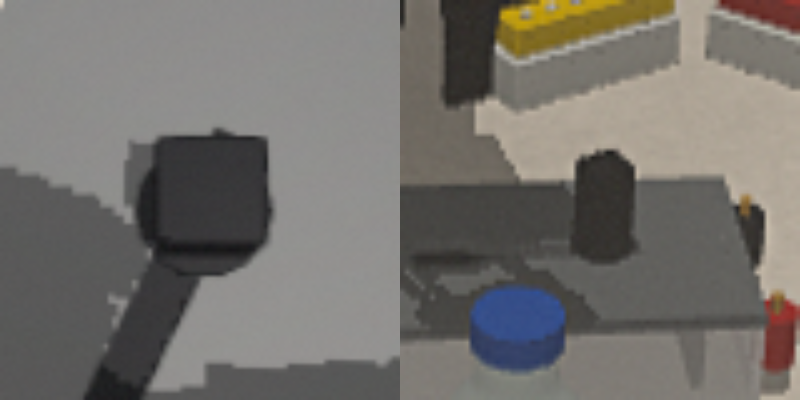

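The picture shows the pin upright and released, with its collar flat on the cover and the gripper clear. I hand the job in.

```bash
python3 -c "
from workcell import ctrl
print(ctrl.close_job())"
```

```text
the job is handed in; nothing more can be done
None
```

The pin is pressed home in the hidden socket, released and upright with its collar flat on the cover. The last measured force was about 6 N and the highest about 12 N. I handed the job in at about 20 s, but no verdict came back.

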